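# Key the drive gear onto the sausage filler's spindle

## Robot

A 6-joint arm with a two-finger parallel gripper is mounted at the origin on the work surface. World frame = base frame: x ahead of the robot, y to its left, z up, the work surface at z = 0. Lengths are in mm, angles in rad, forces in N, time in s.
With the tool pointing down it reaches from about 350 to 875 mm from the base axis. Payload 4.2 kg.
Tool frame: the origin (TCP) lies at the very end of the fingers, on their centre line; the grasp point (between the pads) lies arm.grip_point_offset behind it (arm.grip_point_offset is the distance from the TCP to the grasp point, in mm); z points along the fingers, y is the line along which they close (so a half turn about z gives the same grasp; the last joint's range is limited). The gripper opens to 85 mm and grips with 20 to 120 N. Pads are 22 mm wide; open, the fingers measure 114 mm over their backs; the gripper's body (76 mm by 85 mm) begins 54 mm behind the grasp point. The pads swing forward as they close: fully open they stand 13 mm farther back than shut.
Start: joints at [-0.945, 0.385, 0.008, 0, -1.194, -0.259], TCP at [224.158, -583.397, 231.312] pointing down, gripper open.
Joint ranges: [-3.14, 3.14], [-1.21, 2.06], [-1.07, 1.41], [-3.16, 2.05], [-2.99, -0.16], [-3.1, 3.1]. Speed limits (rad/s): [2.79, 2.79, 3.14, 3.14, 3.14, 3.14].

## Interface

Orientations are given as a unit quaternion [x, y, z, w].
In Python, from bench import arm, cams, ticket gives the robot as it stands.
- The arm moves only by the tool servo_tool, never from a script. Its argument "commands" is a list that holds one entry, the list of rows, each a list of 7 numbers: the closure in counts, from 0 (fully open) to 255 (shut), then the shift along the tool's x, y, z in m, then the turn, a rotation vector about the tool's x, y, z in degrees. In form: [[[grip, x, y, z, ax, ay, az], ...]]. A call has 1 to 10 rows; each row shifts and turns the commanded pose from where the row before left it, along the tool's axes as they then stand; what a row does not reach is not made up. A row lasts 1/12 s, in which the tool goes at most 41.7 mm and 7.16 degrees, less where a joint would pass 70% of its speed; a pose out of reach is approached as far as the arm can. A call with a gripper value outside its range is refused whole. The fingers move at their own pace and stop on an object; the grip force is fixed at half the most. Time passes only in rows, so rows that do not move let the fingers close. It gives the time, the measured TCP pose, the force, the opening and the grip force at its end, in the units of the state.
- arm.read_state(): the state, without advancing time (a new reading comes with each control period).
- cams.get_image(name): name is "scene" or "top"; returns a dict with "frame" (480x640x3 uint8, blue, green, red), "K" (3x3 intrinsics, pixels), "k1" (the pictures are not rectified: a ray, as slopes to the right and down, at radius r is drawn at 1 + k1 r^2 times it, then the intrinsics apply), "T" (4x4, takes a point from camera to world coordinates). Camera axes: x right, y up, looking along -z (the intrinsics and any distortion apply to the point x, -y, -z); pixel columns grow to the right and rows downward; lengths in mm; the calibration is good to about 2 mm. A picture is of the moment at which its call begins. There is no depth.
- ticket.job_done(): hands the job in; it is judged then, once.
The state is a dict: "clock": time; "joints": joint angles; "joint_vel": joint speeds; "joint_efforts": joint torques, N m; "position": TCP position; "ee_rot": TCP orientation; "contact_force": force on the tool from outside, world axes, zero at the start; "wrist_torque": the same for the moment, N m; "gripper_width": finger opening in mm; "grasp_force": force on a finger pad.
Only numpy, scipy, OpenCV 4.12 (cv2) and the standard library are available. Lean on these libraries where they do the work, as an engineer would, in place of code of your own. Each camera call takes 0.05 s, during which the arm holds its last target. There are 200 camera calls.

## Task

Put the sausage filler's drive back together: lower the loose flat-sided drive key into the slot in the side of the upright spindle and let it drop to the bottom of its pocket, then slide the big white gear down over spindle and key, boss upward with its keyway on the key, until it sits fully home and flat on the flange, and let go. Feel for the fit and never force or drop the parts on the spindle (40 N would already be too much); leave everything else on the counter where it is.

Things in the scene. Friction and masses are not known exactly. Their poses are not given: they have to be found in the camera images.
- drive: Drive unit, fixed: flat aluminium housing 150 x 150 mm, its top 50 mm above the counter; origin on the counter under the middle, on the axis of the steel spindle that stands out of its top. The spindle turns within its slack only (stops at 0.75 rad either way from the middle) against stiff friction, about 0.12 N m, so it stays as it is left.
- seat (a point): Point on the spindle's axis at the housing's top, 50 mm up, level with the floor of the key pocket; axes as drive. Around it a square flange 46 x 46 mm, 14 mm high. With the key in, the key's origin is at this height, 13.5 mm (give or take 1 mm) from the axis; with the gear home, the gear's origin is on the axis 14 mm above this point.
- shaft_top (a point): Middle of the top end of the spindle's round shaft, 56 mm above seat; axes as drive. The shaft is 28 mm in diameter, its last 4 mm 25 mm as a lead-in. The key slot in its side is 11.4 mm wide, open outward and at the top, its floor 6.5 mm from the axis.
- pocket (a point): Nominal middle of the key pocket's floor, 13.5 mm from the axis along drive's +x: down in the flange the slot becomes a closed pocket 11.4 mm wide, 6.5 to 20.5 mm from the axis. Nominal only: spindle, slot and pocket stand turned about the axis by up to 0.70 rad (40 degrees) either way from this direction, which no pose reports; look or feel for it.
- key: Drive key: plain steel bar, upright, 12 mm (x) by 10 mm (y) by 50 mm tall (z), 45 g; origin mid lower end, whose last 3 mm taper 0.6 mm all round. Its x lies along the spindle's radius, either way round. In place it ends 6 mm below the shaft's top, 5.5 mm proud of the shaft. At first it stands loose in one of the two holes of the wooden block, 36 mm showing; a round pin is in the other.
- keyblock: Fixed wooden block 130 (x) x 50 (y) x 22 mm with two rectangular holes, 14 mm deep, 35 mm to either side of the middle along its x; origin under its middle on the counter.
- gear: White plastic gear, 0.33 to 0.47 kg, flat on the tray, boss up: toothed disc 112 mm across, 14 mm thick; hexagonal boss 56 mm across flats, its top 45 mm above the underside. Origin mid underside, z up; flats face 0, 60, 120.. degrees from its x. A metal sleeve 49 mm in diameter runs right through its middle and carries the bore and the keyway (see keyway); only the sleeve has them.
- keyway (a point): Nominal middle of the keyway at the underside, 18 mm from the gear's axis along its x. Bore 30.4 mm; keyway 11.6 mm wide, reaching 22 mm from the axis, right through. Nominal only: the sleeve is a slip clutch and stands turned in the gear by up to 0.50 rad (29 degrees) either way, which no pose reports; it turns only against about 0.25 N m (stops at 0.55 rad). Home, the keyway points as the slot does.
- tray: Fixed black tray 260 (x) x 220 (y) mm with a 16 mm rim, floor 5 mm above the counter; origin under its middle.
- dowel: Round steel pin 11 mm in diameter, 50 mm tall, upright in the block's other hole; origin at its lower end. Not wanted: leave it.
- washer: Steel washer 36 mm in diameter, 5 mm thick, on the tray; origin at the middle of its underside. Leave it.
- jar: Glass jar 66 mm in diameter, 85 mm tall; origin under its middle. Leave it.
- mill: Dark wooden pepper mill 54 mm in diameter, 148 mm tall; origin under its middle. Leave it.
- cup: White cup 68 mm in diameter, 70 mm tall; origin under its middle. Leave it.
- bowl: White bowl 100 mm in diameter, 45 mm tall; origin under its middle. Leave it.
- spoon: Wooden spoon 200 mm long, lying to the left; origin about its middle. Leave it.
- butter: Cardboard packet 75 x 50 x 30 mm to the left; origin under its middle. Leave it.
Things that resemble listed ones, but are neither listed nor needed, are in the scene too. What is shaped like the gear but turquoise is not meant.

How it is judged (in metres and radians):
On the way, in this order (a step that is already met when the one before it is completed fails the run):
1. The key stands at the bottom of its pocket in the spindle's slot, let go (z of key in the frame of seat between -0.002 and 0.003 m and horizontal distance between key and seat between 0.01 and 0.017 m and angle between key's own z axis and vertical below 0.12 rad and contact force between the fingers and key below 0.1 N), for 0.3 s.
2. The gear is home on the flange over spindle and key (z of key in the frame of seat between -0.002 and 0.003 m and horizontal distance between key and seat between 0.01 and 0.017 m and angle between key's own z axis and vertical below 0.12 rad and z of gear in the frame of seat between 0.012 and 0.0165 m and horizontal distance between gear and seat below 0.003 m and angle between gear's own z axis and vertical below 0.05 rad), for 0.2 s.
At the end, for the whole second after the job is handed in: The key stands upright in the pocket (origin within 3 mm of the pocket floor, 10 to 17 mm from the axis, tilt under 0.12 rad); the gear lies flat on the flange, boss up (origin 12 to 16.5 mm above the pocket floor, within 3 mm of the axis, tilt under 0.05 rad); both are let go and at rest (all of step 2 and contact force between the fingers and key below 0.1 N and contact force between the fingers and gear below 0.1 N and linear speed of each of gear, key below 0.01 m/s); the robot touches nothing.
It fails at once if The key is forced onto the spindle or the drive (40 N or more) (contact force between key and drive above 40 N).
It fails at once if The gear is forced or dropped onto the spindle or the drive (40 N or more) (contact force between gear and drive above 40 N).
It fails at once if The gear is forced onto the key (40 N or more) (contact force between gear and key above 40 N).
It fails at once if Something else on the counter is pushed out of its place (30 mm or more) (distance of any of dowel, washer, jar, mill, cup, bowl, spoon, butter from where it was at the start of the episode above 0.03 m).
It also fails if it takes over 72 s, if anything falls off the work surface, if the arm or the gripper's body presses on something with over 40 N, if the wrist force passes 120 N, or if a joint passes its speed limit or range.

## Working session

There is one attempt and no reset: what is moved stays moved. The work goes in short steps, Python scripts to look and compute and a tool call to move; the robot and the scene stay as the last step left them, time stands still between calls to the robot, and variables do not carry over. Pictures are saved under pics/ and viewed, at most 10 in all, crops included, and the job is handed in when it is done.

Besides the shell and the picture viewer there is one more tool, called after ">>>" as name([rows], argument=value, ...), one row to a line, values as JSON. servo_tool: Moves the arm, as the interface text tells. Its arguments: {"type":"object","properties":{"commands":{"type":"array","items":{"type":"array","items":{"type":"array","items":{"type":"number"}}}}},"required":["commands"]}

```bash
mkdir -p pics; ls
python3 - <<'E'
from bench import arm,cams
import cv2
print(arm.read_state(), arm.grip_point_offset)
for n in("scene","top"):
    d=cams.get_image(n);cv2.imwrite(f"pics/{n}0.png",d["frame"]);print(n,d["K"],d["k1"],d["T"])
E
```

```text
pics
{'clock': 0.0, 'joints': array([-9.45431636e-01,  3.85547457e-01,  6.60710032e-03, -5.05426424e-04,
       -1.19400514e+00, -2.58593220e-01]), 'joint_vel': array([-8.06129062e-04, -2.49274909e-04,  6.44626474e-04, -4.48074255e-04,
        2.07941156e-05, -1.72358196e-03]), 'joint_efforts': array([-8.48126911e-04, -3.92287767e+01,  1.88398057e+01,  4.18600872e+00,
       -4.52113876e-03, -9.03941498e-06]), 'position': array([ 223.92612296, -582.87016065,  230.21880205]), 'ee_rot': array([-1.82267792e-01,  9.83248311e-01,  1.07179118e-03, -2.47316300e-04]), 'contact_force': array([0.0028155 , 0.43626265, 0.1709857 ]), 'wrist_torque': array([ 0.04506173, -0.03074838, -0.02632865]), 'grasp_force': 0.0, 'gripper_width': 85.09726796728174} 18.700000000000003
scene [[520.67349864   0.         326.29959855]
 [  0.         520.67349864 235.16479251]
 [  0.           0.           1.        ]] -0.10533063453634835 [[ 1.73984365e-01 -7.40733480e-01  6.48878535e-01  1.26092703e+03]
 [ 9.84645428e-01  1.21328878e-01 -1.25509695e-01 -5.42329180e+01]
 [ 1.42415288e-02  6.60752007e-01  7.50469162e-01  9.56993054e+02]
 [ 0.00000000e+00  0.00000000e+00  0.00000000e+00  1.00000000e+00]]
top [[439.76296205   0.         315.40330288]
 [  0.         439.76296205 239.63798858]
 [  0.           0.           1.        ]] 0.006430315113724285 [[-8.40544309e-02  9.73349814e-01 -2.13365865e-01  3.35509223e+02]
 [-9.96457351e-01 -8.26969960e-02  1.52955577e-02  1.00256248e+02]
 [-2.75678777e-03  2.13895644e-01  9.76852626e-01  9.92425826e+02]
 [ 0.00000000e+00  0.00000000e+00  0.00000000e+00  1.00000000e+00]]
```

View pics/scene0.png

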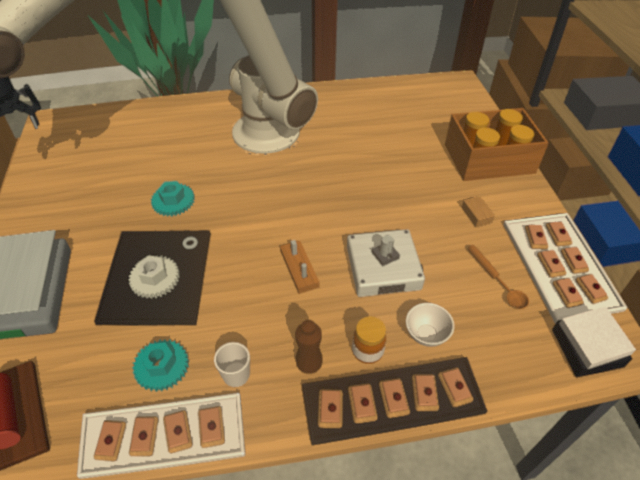

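View pics/top0.png

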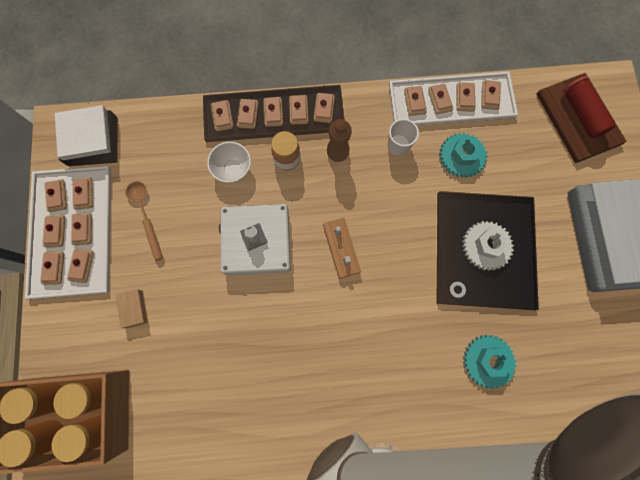

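The white gear is at top (488,245) / scene (153,277). Two turquoise look-alikes at top (463,155) and (490,362) are not wanted. The key and dowel are in the block at top (338,231) and (348,261); I'll crop in to tell them apart.

```bash
cat > h.py <<'E'
import numpy as np,cv2
from bench import arm,cams
def ray(d,u,v):
    K,k1,T=d["K"],d["k1"],d["T"]
    p=cv2.undistortPoints(np.array([[[u,v]]],float),K,np.array([k1,0,0,0.]))[0,0]
    return T[:3,3],T[:3,:3]@np.array([p[0],-p[1],-1])
def atz(d,u,v,z):
    o,r=ray(d,u,v);return o+r*(z-o[2])/r[2]
def proj(d,P):
    T=d["T"];q=T[:3,:3].T@(np.asarray(P,float)-T[:3,3]);x,y=q[0]/-q[2],-q[1]/-q[2]
    f=1+d["k1"]*(x*x+y*y);K=d["K"];return np.array([K[0,0]*x*f+K[0,2],K[1,1]*y*f+K[1,2]])
def crop(f,u,v,w,h,s):
    return cv2.resize(f[v:v+h,u:u+w],None,fx=s,fy=s,interpolation=cv2.INTER_CUBIC)
E
python3 - <<'E'
from h import *
t=cv2.imread("pics/top0.png");s=cv2.imread("pics/scene0.png")
a=np.hstack([crop(t,238,219,33,37,8),crop(t,320,212,44,49,6)[:296,:264],crop(t,466,223,44,49,6)[:296,:264]])
b=np.hstack([crop(s,367,229,33,37,8),crop(s,277,236,44,49,6)[:296,:264],crop(s,130,250,44,49,6)[:296,:264]])
a=a[:294];b=b[:294]
cv2.imwrite("pics/m1.png",np.vstack([a,b]));print(a.shape)
E
```

```text
Traceback (most recent call last):
ValueError: all the input array dimensions except for the concatenation axis must match exactly, but along dimension 0, the array at index 0 has size 296 and the array at index 1 has size 294
```

Run:
```python
from h import *
t=cv2.imread("pics/top0.png");s=cv2.imread("pics/scene0.png")
a=np.hstack([crop(t,238,219,33,37,8)[:294],crop(t,320,212,44,49,6),crop(t,466,223,44,49,6)])
b=np.hstack([crop(s,367,229,33,37,8)[:294],crop(s,277,236,44,49,6),crop(s,130,250,44,49,6)])
cv2.imwrite("pics/m1.png",np.vstack([a,b]))
```

```text
(no output)
```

View pics/m1.png

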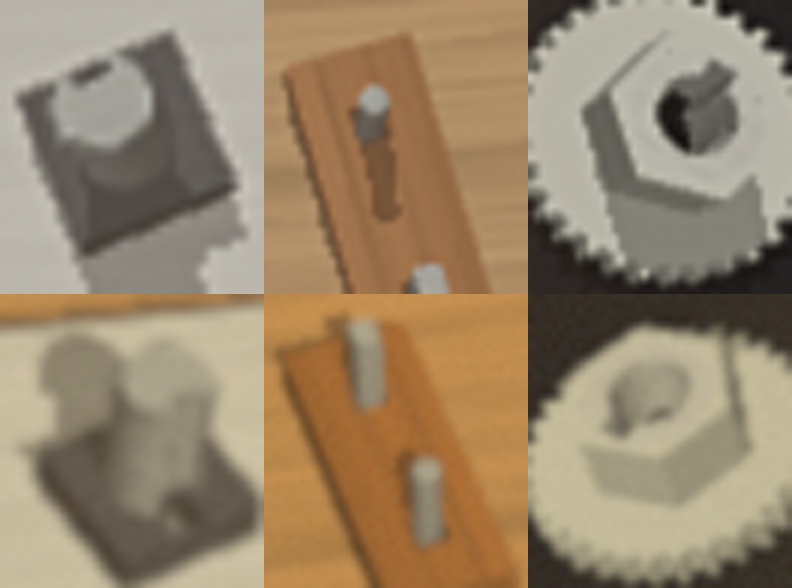

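The square one at top ≈(347,258), nearer the robot, is the key; the round one at (338,229) is the dowel. The slot points roughly toward +x and +y, by about 25°. Next I'll make metric views on known planes.

```bash
cat >> h.py <<'E'
def rect(d,cx,cy,z,R,n=264):
    "metric view on plane z: up=+x, left=+y, 2R mm over n px"
    g=np.linspace(R,-R,n);f=np.array([[proj(d,(cx+a,cy+b,z)) for b in g] for a in g],np.float32)
    return cv2.remap(d["frame"],f[...,0],f[...,1],cv2.INTER_CUBIC)
E
python3 - <<'E'
from h import *
import pickle
t=cams.get_image("top");s=cams.get_image("scene");pickle.dump((t,s),open("im0.pkl","wb"))
fl=[(20,98),(172,35),(235,188),(85,255)]
F=np.array([atz(t,238+x/8,219+y/8,64) for x,y in fl]);print("flange",F[:,:2].round(1),F.mean(0).round(1))
print("shaft top t",atz(t,238+100/8,219+100/8,106).round(1), "s",atz(s,367+172/8,229+(374-294)/8,106).round(1))
print("slot s pocket z64",atz(s,367+180/8,229+(512-294)/8,64).round(1),"slot t z106",atz(t,238+92/8,219+72/8,106).round(1))
print("key t",atz(t,320+(430-264)/6,212+275/6,58).round(1),"s",atz(s,277+(367-264)/6,236+(325-294)/6,58).round(1))
print("dowel t",atz(t,320+(374-264)/6,212+100/6,58).round(1),"s",atz(s,277+(427-264)/6,236+(468-294)/6,58).round(1))
print("gear bore t",atz(t,466+(697-528)/6,223+115/6,50).round(1),"s",atz(s,130+(650-528)/6,250+(397-294)/6,50).round(1))
D=np.array([atz(t,*p,50) for p in [(223,208),(288,207),(288,270),(221,270)]]);print("housing",D[:,:2].round(1),D.mean(0))
P=[(F.mean(0)[0],F.mean(0)[1])]
k=atz(t,320+(430-264)/6,212+275/6,58);g=atz(t,466+(697-528)/6,223+115/6,50)
r=[np.hstack([rect(c,*P[0],106,30),rect(c,k[0],k[1],58,30),rect(c,g[0],g[1],50,35)]) for c in(t,s)]
print(k,g)
cv2.imwrite("pics/m2.png",np.vstack(r))
E
```

```text
flange [[570.6 246.2]
 [584.8 204.1]
 [540.8 189.6]
 [525.8 230.8]] [555.5 217.7  64. ]
shaft top t [557.7 218.9 106. ] s [557.9 219.5 106. ]
slot s pocket z64 [572.7 222.5  64. ] slot t z106 [565.4 220.6 106. ]
key t [493.7  19.7  58. ] s [489.7  20.8  58. ]
dowel t [559.8  33.6  58. ] s [561.5  33.1  58. ]
gear bore t [ 502.6 -303.4   50. ] s [ 506.7 -303.7   50. ]
housing [[630.8 284.7]
 [620.8 140.1]
 [479.4 150.2]
 [491.7 294.5]] [555.66052367 217.37456093  50.        ]
[493.72172066  19.71704465  58.        ] [ 502.63095063 -303.44156737   50.        ]
```

View pics/m2.png

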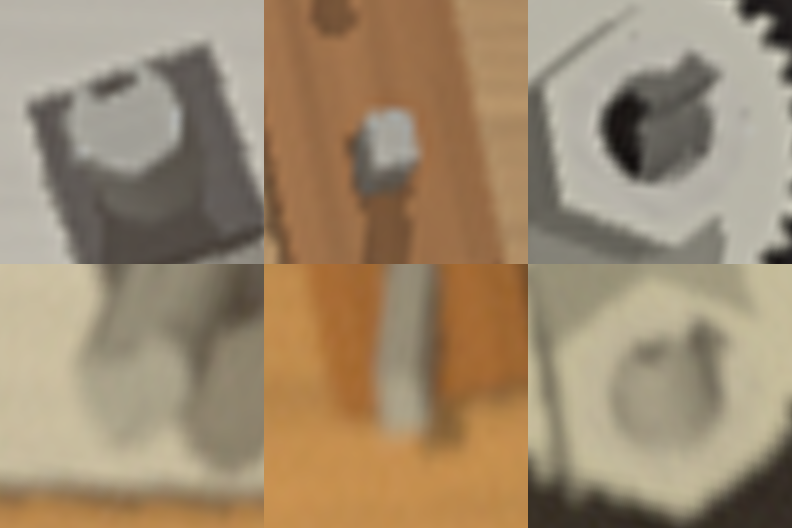

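```bash
cat >> h.py <<'E'
from scipy.spatial.transform import Rotation as Rn
def goto(x,y,z,yaw):
    "tool-frame shift (mm) and rotvec (deg) to reach TCP pose; yaw = world angle of tool x"
    s=arm.read_state();R=Rn.from_quat(s["ee_rot"])
    c,n=np.cos(np.radians(yaw)),np.sin(np.radians(yaw))
    G=Rn.from_matrix(np.array([[c,n,0],[n,-c,0],[0,0,-1]]))
    print("t",round(s["clock"],2),"pos",s["position"].round(1),"yaw",np.degrees(np.arctan2(*R.as_matrix()[[1,0],0])).round(1),"F",s["contact_force"].round(1),"w",round(s["gripper_width"],1))
    print("shift",R.inv().apply(np.array([x,y,z])-s["position"]).round(1),"rot",np.degrees((R.inv()*G).as_rotvec()).round(2))
E
python3 -c "
from h import *
goto(503.7,22.9,150,191)"
```

```text
t 0.2 pos [ 224.1 -583.1  230.6] yaw -159.0 F [-0.4 -0.4  0.5] w 85.8
shift [-478.4  465.3   81.2] rot [ 7.000e-02 -1.000e-02  1.001e+01]
```

>>> servo_tool([
  [[130,-0.028,0.027,0,0,0,0],[130,-0.028,0.027,0,0,0,0],[130,-0.028,0.027,0,0,0,0],[130,-0.028,0.027,0,0,0,0],[130,-0.028,0.027,0,0,0,0],[130,-0.028,0.027,0,0,0,0],[130,-0.028,0.027,0,0,0,0],[130,-0.028,0.027,0,0,0,0],[130,-0.028,0.027,0,0,0,0],[130,-0.028,0.027,0,0,0,0]],
])

```text
clock: 1.03
position: [389.0, -229.1, 231.5]
ee_rot: [-0.182, 0.983, -0.0, 0.0]
contact_force: [0.8, -0.4, -0.5]
gripper_width: 41.9
grasp_force: 0.0
```

>>> servo_tool([
  [[130,-0.028,0.027,0.01,0,0,0],[130,-0.028,0.027,0.01,0,0,0],[130,-0.028,0.027,0.01,0,0,0],[130,-0.028,0.027,0.01,0,0,0],[130,-0.028,0.027,0.01,0,0,0],[130,-0.028,0.027,0.01,0,0,0],[130,-0.028,0.027,0.01,0,0,0],[130,0,0,0,0,0,5],[130,0,0,0,0,0,5],[130,0,0,0,0,0,0]],
])

```text
clock: 1.87
position: [503.8, 16.6, 160.7]
ee_rot: [-0.096, 0.995, -0.0, -0.001]
contact_force: [-0.1, -0.4, -0.1]
gripper_width: 41.6
grasp_force: 0.0
```

```bash
python3 -c "
from h import *
goto(503.7,22.9,110,191)"
```

```text
t 1.87 pos [503.8  16.6 160.7] yaw -169.0 F [-0.1 -0.4 -0.1] w 41.6
shift [-1.1  6.2 50.7] rot [-0.01 -0.07  0.02]
```

>>> servo_tool([
  [[130,-0.001,0.006,0,0,0,0],[130,0,0,0.03,0,0,0],[130,0,0,0.03,0,0,0],[130,0,0,0.03,0,0,0],[130,0,0,0.02,0,0,0],[130,0,0,0.015,0,0,0],[130,0,0,0.007,0,0,0],[130,0,0,0,0,0,0],[130,0,0,0,0,0,0]],
])

```text
clock: 2.62
position: [504.2, 21.8, 29.8]
ee_rot: [-0.096, 0.995, 0.0, 0.0]
contact_force: [0.0, 0.3, 1.5]
gripper_width: 41.9
grasp_force: 0.0
```

Run:
```python
from h import *
goto(503.7,22.9,28,191)
t=cams.get_image("top");s=cams.get_image("scene")
cv2.imwrite("pics/m3.png",np.hstack([crop(t["frame"],310,210,66,80,6),crop(s["frame"],265,225,66,80,6)]))
```

```text
t 2.62 pos [504.2  21.8  29.8] yaw -168.9 F [0.  0.3 1.5] w 41.9
shift [0.3 1.1 1.8] rot [-0.    0.04  0.05]
```

View pics/m3.png

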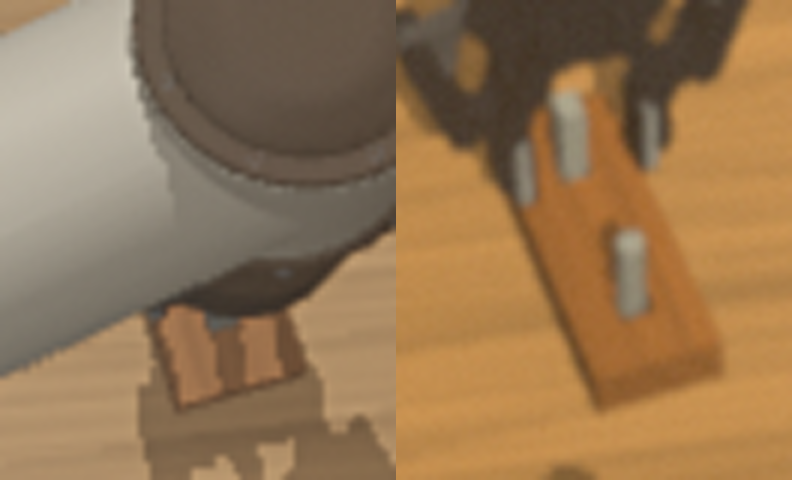

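Run:
```python
from h import *
import pickle
t,s=pickle.load(open("im0.pkl","rb"))
f=lambda u,v:(265+(u-396)/6,225+v/6)
for z in(30,33,36,40):print(z,atz(s,*f(587,185),z).round(1))
for z in (50,55,60): print("padtop",z,atz(s,*f(587,120),z).round(1))
print("key front bottom z22",atz(s,*f(575,181),22).round(1),"key top near z58",atz(s,*f(574,110),58).round(1),"far",atz(s,*f(568,93),58).round(1))
print("true pad front",504.2+10.8,21.8+2.1)
```

```text
30 [510.6  23.2  30. ]
33 [513.1  22.9  33. ]
36 [515.5  22.7  36. ]
40 [518.7  22.4  40. ]
padtop 50 [495.3  25.9  50. ]
padtop 55 [499.5  25.5  55. ]
padtop 60 [503.7  25.   60. ]
key front bottom z22 [501.4  19.6  22. ] key top near z58 [496.3  21.   58. ] far [487.6  19.9  58. ]
true pad front 515.0 23.900000000000002
```

>>> servo_tool([
  [[130,0.0005,0.001,0.001,0,0,0],[180,0,0,0,0,0,0],[220,0,0,0,0,0,0],[255,0,0,0,0,0,0],[255,0,0,0,0,0,0],[255,0,0,0,0,0,0],[255,0,0,0,0,0,0]],
])

```text
clock: 3.3
position: [503.4, 22.9, 28.8]
ee_rot: [-0.096, 0.995, 0.0, 0.0]
contact_force: [-1.3, 0.6, 6.4]
gripper_width: 8.5
grasp_force: 58.7
```

Run:
```python
from h import *
goto(504,22.9,130,191)
```

```text
t 3.3 pos [503.4  22.9  28.8] yaw -169.0 F [-1.3  0.6  6.4] w 8.5
shift [-7.000e-01 -1.000e-01 -1.012e+02] rot [-0.    0.05  0.03]
```

>>> servo_tool([
  [[255,0,0,-0.005,0,0,0],[255,0,0,-0.015,0,0,0],[255,0,0,-0.03,0,0,0],[255,0,0,-0.03,0,0,0],[255,0,0,-0.03,0,0,0],[255,0,0,-0.01,0,0,0],[255,0,0,0,0,0,0]],
])

```text
clock: 3.88
position: [504.7, 23.2, 151.2]
ee_rot: [-0.096, 0.995, 0.001, 0.003]
contact_force: [-0.1, -0.0, -0.5]
gripper_width: 8.6
grasp_force: 58.8
```

Run:
```python
from h import *
goto(504,22.9,150,191)
t=cams.get_image("top");s=cams.get_image("scene")
p=proj(s,[503,22,150]).round().astype(int);q=proj(t,[503,22,130]).round().astype(int);print(p,q)
cv2.imwrite("pics/m4.png",np.hstack([crop(t["frame"],q[0]-40,q[1]-30,66,80,6),crop(s["frame"],p[0]-33,p[1]-32,66,80,6)]))
```

```text
t 3.88 pos [504.7  23.2 151.2] yaw -169.0 F [-0.1 -0.  -0.5] w 8.6
shift [ 0.8 -0.2  1.2] rot [0.05 0.38 0.03]
[294 218] [349 247]
```

View pics/m4.png

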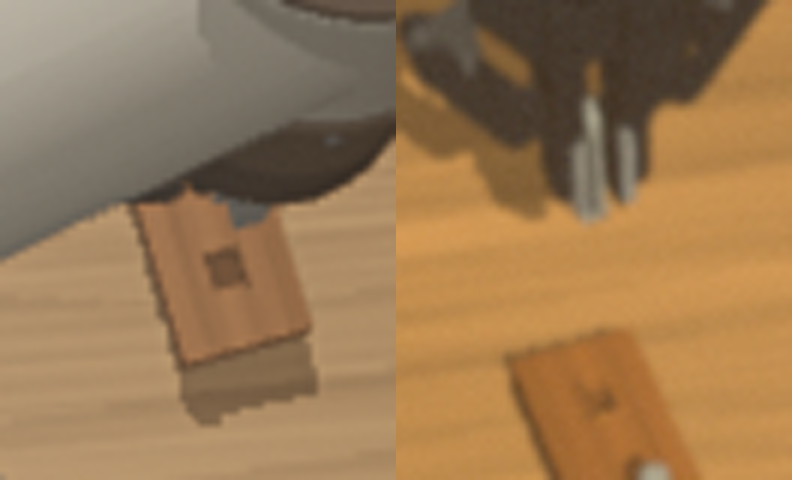

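Run:
```python
from h import *
import pickle
t,s=pickle.load(open("im0.pkl","rb"))
T=np.array([504.7,23.2]);o=np.array([np.cos(np.radians(11)),np.sin(np.radians(11))])
f=lambda P:((proj(s,P)-[261,186])*6+[396,0]).round(0)
for c in(10,12,14):
  k=T-o*c
  print(c,"front bottom",f([*(k+6*o),130.4]),"back bottom",f([*(k-6*o),130.4]),"front top",f([*(k+6*o),180.4]))
n=np.array([-o[1],o[0]])
for zt in(151,153):print("pad tips",f([*(T+11*o+4.3*n),zt]),f([*(T+11*o-4.3*n),zt]))
```

```text
10 front bottom [597. 222.] back bottom [587. 199.] front top [593. 125.]
12 front bottom [595. 218.] back bottom [585. 196.] front top [591. 121.]
14 front bottom [594. 214.] back bottom [583. 192.] front top [589. 117.]
pad tips [621. 209.] [598. 215.]
pad tips [621. 205.] [597. 211.]
```

Run:
```python
from h import *
goto(581.9,226.9,145,199)
```

```text
t 3.98 pos [502.2  22.6 147.5] yaw -169.0 F [-0.2  0.  -1.3] w 9.0
shift [-117.2  185.3    2.5] rot [ 0.04 -0.07 -8.02]
```

>>> servo_tool([
  [[255,-0.013,0.02,-0.005,0,0,-2],[255,-0.013,0.02,0,0,0,-2],[255,-0.013,0.02,0,0,0,-2],[255,-0.013,0.02,0,0,0,-2],[255,-0.013,0.02,0,0,0,0],[255,-0.013,0.02,0,0,0,0],[255,-0.013,0.02,0,0,0,0],[255,-0.013,0.02,0,0,0,0],[255,0,0,0,0,0,0],[255,0,0,0,0,0,0]],
])

```text
clock: 4.82
position: [556.1, 205.9, 150.3]
ee_rot: [-0.166, 0.986, -0.001, -0.002]
contact_force: [0.2, -1.6, -0.4]
gripper_width: 8.4
grasp_force: 58.8
```

Run:
```python
from h import *
goto(581.9,226.9,140,199)
```

```text
t 4.82 pos [556.1 205.9 150.3] yaw -160.9 F [ 0.2 -1.6 -0.4] w 8.4
shift [-31.3  11.4  10.1] rot [-0.05 -0.3   0.09]
```

>>> servo_tool([
  [[255,-0.015,0.006,0,0,0,0],[255,-0.016,0.005,0,0,0,0],[255,0,0,0.01,0,0,0],[255,0,0,0,0,0,0],[255,0,0,0,0,0,0],[255,0,0,0,0,0,0]],
])

```text
clock: 5.32
position: [582.0, 224.8, 142.5]
ee_rot: [-0.165, 0.986, -0.0, -0.001]
contact_force: [0.0, -0.3, -0.1]
gripper_width: 8.1
grasp_force: 58.8
```

Run:
```python
from h import *
goto(581.9,226.9,140,199)
t=cams.get_image("top");s=cams.get_image("scene")
p=proj(s,[570,220,110]).round().astype(int);q=proj(t,[560,218,90]).round().astype(int);print(p,q)
cv2.imwrite("pics/m5.png",np.hstack([crop(t["frame"],q[0]-25,q[1]-30,50,60,8),crop(s["frame"],p[0]-25,p[1]-30,50,60,8)]))
```

```text
t 5.32 pos [582.  224.8 142.5] yaw -161.0 F [ 0.  -0.3 -0.1] w 8.1
shift [-0.6  2.   2.5] rot [-0.03 -0.13 -0.03]
[390 242] [252 232]
```

View pics/m5.png

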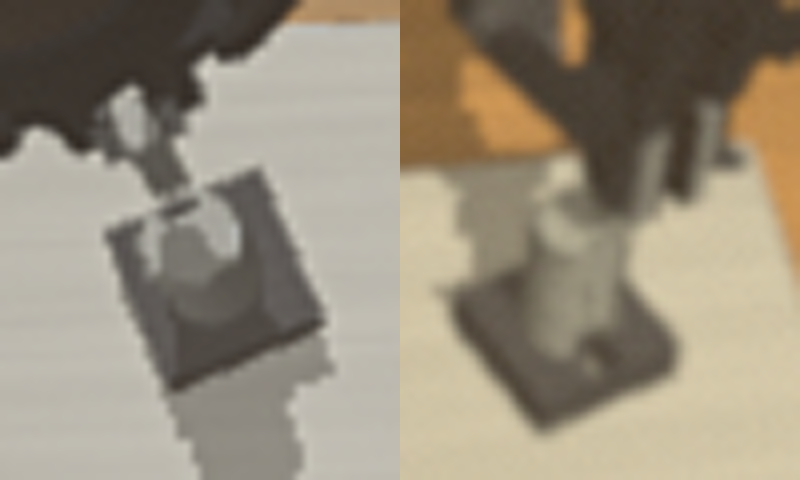

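Run:
```python
from h import *
import pickle
t,s=pickle.load(open("im0.pkl","rb"))
g=lambda u,v,z:atz(t,227+u/8,202+v/8,z)[:2].round(1)
print("key inner bottom corners",g(150,199,121.7),g(190,191,121.7),"slot",g(182,208,106), "slot ends",g(165,214,106),g(199,201,106))
o=np.array([np.cos(np.radians(19)),np.sin(np.radians(19))]);n=np.array([-o[1],o[0]])
f=lambda P:((proj(t,P)-[227,202])*8).round(0)
T=np.array([582,224.8])
for c in (10,11,12):
  k=T-c*o
  print(c,[f([*(k-6*o+e*n),121.7]) for e in(5,-5)],[f([*(k-6*o+e*n),171.7]) for e in(5,-5)],"pad inner tips",[f([*(T-11*o+e*n),143]) for e in(5,-5)])
for A in((556.8,218.3),(558,219.2)):
  A=np.array(A);print("slot corners",[f([*(A+r*o+e*n),106]) for r in(6.5,13) for e in(5.7,-5.7)],"axis",f([*A,106]),"flange",[f([*(A+23*a*o+23*b*n),64]) for a in(1,-1) for b in(1,-1)])
```

```text
key inner bottom corners [564.3 226. ] [565.5 215.7] slot [565.3 220.1] slot ends [564.1 224.6] [566.8 215.6]
10 [array([156., 195.]), array([193., 179.])] [array([124., 144.]), array([163., 128.])] pad inner tips [array([136., 156.]), array([173., 141.])]
11 [array([158., 198.]), array([194., 183.])] [array([126., 148.]), array([164., 132.])] pad inner tips [array([136., 156.]), array([173., 141.])]
12 [array([159., 202.]), array([196., 186.])] [array([127., 152.]), array([166., 136.])] pad inner tips [array([136., 156.]), array([173., 141.])]
slot corners [array([161., 226.]), array([202., 208.]), array([152., 203.]), array([192., 186.])] axis [191. 239.] flange [array([103., 233.]), array([260., 166.]), array([166., 385.]), array([324., 317.])]
slot corners [array([157., 221.]), array([198., 204.]), array([148., 199.]), array([189., 182.])] axis [187. 235.] flange [array([ 99., 229.]), array([256., 163.]), array([163., 381.]), array([321., 313.])]
```

>>> servo_tool([
  [[255,0,0.001,0.005,0,0,0],[255,0,0,0.006,0,0,0],[255,0,0,0.003,0,0,0],[255,0,0,0.002,0,0,0],[255,0,0,0,0,0,0],[255,0,0,0,0,0,0]],
])

```text
clock: 5.92
position: [582.5, 226.9, 127.1]
ee_rot: [-0.165, 0.986, -0.0, -0.0]
contact_force: [0.2, 0.8, -0.3]
gripper_width: 8.7
grasp_force: 58.8
```

>>> servo_tool([
  [[255,0,0,0.001,0,0,0],[255,0,0,0.001,0,0,0],[255,0,0,0.001,0,0,0],[255,0,0,0,0,0,0]],
])

```text
clock: 6.25
position: [582.5, 226.9, 124.1]
ee_rot: [-0.165, 0.986, -0.0, -0.0]
contact_force: [0.1, -0.7, -0.8]
gripper_width: 8.4
grasp_force: 58.8
```

>>> servo_tool([
  [[255,0,0,0.001,0,0,0],[255,0,0,0.001,0,0,0],[255,0,0,0.001,0,0,0],[255,0,0,0.001,0,0,0],[255,0,0,0,0,0,0]],
])

```text
clock: 6.67
position: [582.4, 226.8, 120.0]
ee_rot: [-0.165, 0.986, -0.0, -0.0]
contact_force: [-0.3, -0.3, -0.7]
gripper_width: 8.3
grasp_force: 58.8
```

>>> servo_tool([
  [[255,0,0,0.001,0,0,0],[255,0,0,0.001,0,0,0],[255,0,0,0.001,0,0,0],[255,0,0,0.001,0,0,0],[255,0,0,0,0,0,0]],
])

```text
clock: 7.08
position: [582.4, 226.8, 116.0]
ee_rot: [-0.165, 0.986, -0.0, -0.0]
contact_force: [0.2, 0.1, 0.2]
gripper_width: 8.8
grasp_force: 58.8
```

>>> servo_tool([
  [[255,0.001,0,0,0,0,0],[255,0.001,0,0,0,0,0],[255,0.0005,0,0,0,0,0],[255,0,0,0,0,0,0],[255,0,0,0,0,0,0]],
])

```text
clock: 7.5
position: [580.7, 226.4, 116.5]
ee_rot: [-0.165, 0.986, 0.0, 0.001]
contact_force: [2.4, 0.7, -1.3]
gripper_width: 8.3
grasp_force: 58.6
```

>>> servo_tool([
  [[255,0.0005,0,0,0,0,0],[255,0.0005,0,0,0,0,0],[255,0,0,0,0,0,0]],
])

```text
clock: 7.75
position: [580.3, 226.3, 116.6]
ee_rot: [-0.165, 0.986, 0.0, 0.001]
contact_force: [4.3, 0.3, -1.8]
gripper_width: 8.2
grasp_force: 58.4
```

>>> servo_tool([
  [[255,-0.0028,0,0,0,0,0],[255,0,0.001,0,0,0,0],[255,0,0.001,0,0,0,0],[255,0,0,0,0,0,0],[255,0,0,0,0,0,0]],
])

```text
clock: 8.17
position: [580.9, 227.3, 116.1]
ee_rot: [-0.165, 0.986, -0.001, -0.001]
contact_force: [3.0, -4.4, -1.4]
gripper_width: 8.5
grasp_force: 58.9
```

>>> servo_tool([
  [[255,0,-0.002,0,0,0,0],[255,0,-0.001,0,0,0,0],[255,0,-0.001,0,0,0,0],[255,0,0,0,0,0,0],[255,0,0,0,0,0,0]],
])

```text
clock: 8.58
position: [581.9, 225.4, 116.1]
ee_rot: [-0.165, 0.986, 0.0, -0.0]
contact_force: [-1.7, 3.1, -1.0]
gripper_width: 8.2
grasp_force: 58.9
```

>>> servo_tool([
  [[255,0,0.0019,0,0,0,0],[255,0,0,0.002,0,0,0],[255,0,0,0.002,0,0,0],[255,0,0,0.002,0,0,0],[255,0,0,0.002,0,0,0],[255,0,0,0,0,0,0]],
])

```text
clock: 9.08
position: [581.7, 226.2, 107.6]
ee_rot: [-0.165, 0.986, -0.0, -0.001]
contact_force: [-0.1, -0.0, -1.0]
gripper_width: 8.4
grasp_force: 58.9
```

>>> servo_tool([
  [[255,0,0,0.001,0,0,0],[255,0,0,0.001,0,0,0],[255,0,0,0.001,0,0,0],[255,0,0,0.001,0,0,0],[255,0,0,0,0,0,0]],
])

```text
clock: 9.5
position: [581.8, 226.5, 104.1]
ee_rot: [-0.165, 0.986, -0.0, -0.0]
contact_force: [-0.4, -0.0, -0.5]
gripper_width: 8.7
grasp_force: 58.9
```

>>> servo_tool([
  [[255,0,0,0.002,0,0,0],[255,0,0,0.002,0,0,0],[255,0,0,0.002,0,0,0],[255,0,0,0.002,0,0,0],[255,0,0,0,0,0,0]],
])

```text
clock: 9.92
position: [581.6, 226.4, 95.7]
ee_rot: [-0.165, 0.986, -0.0, -0.001]
contact_force: [-1.0, -0.6, -0.4]
gripper_width: 8.4
grasp_force: 58.9
```

>>> servo_tool([
  [[255,0,0,0.002,0,0,0],[255,0,0,0.002,0,0,0],[255,0,0,0.002,0,0,0],[255,0,0,0.002,0,0,0],[255,0,0,0,0,0,0]],
])

```text
clock: 10.33
position: [581.7, 226.4, 87.7]
ee_rot: [-0.165, 0.986, -0.0, -0.0]
contact_force: [0.0, -0.0, -1.0]
gripper_width: 8.5
grasp_force: 58.9
```

>>> servo_tool([
  [[255,0,0,0.001,0,0,0],[255,0,0,0.001,0,0,0],[255,0,0,0.001,0,0,0],[255,0,0,0.001,0,0,0],[255,0,0,0,0,0,0]],
])

```text
clock: 10.75
position: [581.8, 226.5, 84.1]
ee_rot: [-0.165, 0.986, -0.0, -0.0]
contact_force: [0.5, 0.4, 0.2]
gripper_width: 8.3
grasp_force: 58.9
```

>>> servo_tool([
  [[255,0,0,0.001,0,0,0],[255,0,0,0.001,0,0,0],[255,0,0,0.001,0,0,0],[255,0,0,0,0,0,0]],
])

```text
clock: 11.08
position: [581.8, 226.5, 81.0]
ee_rot: [-0.165, 0.986, -0.0, -0.0]
contact_force: [0.2, 0.7, -0.5]
gripper_width: 8.2
grasp_force: 58.9
```

>>> servo_tool([
  [[255,0,0,0.001,0,0,0],[255,0,0,0.001,0,0,0],[255,0,0,0.001,0,0,0],[255,0,0,0,0,0,0]],
])

```text
clock: 11.42
position: [581.8, 226.5, 78.0]
ee_rot: [-0.165, 0.986, -0.0, -0.0]
contact_force: [-0.3, 0.4, -1.0]
gripper_width: 8.8
grasp_force: 58.9
```

>>> servo_tool([
  [[255,0,0,0.001,0,0,0],[255,0,0,0.001,0,0,0],[255,0,0,0.001,0,0,0],[255,0,0,0.001,0,0,0],[255,0,0,0.001,0,0,0],[255,0,0,0,0,0,0]],
])

```text
clock: 11.92
position: [581.8, 226.5, 73.0]
ee_rot: [-0.165, 0.986, -0.0, -0.0]
contact_force: [0.1, 0.3, -0.1]
gripper_width: 8.6
grasp_force: 58.9
```

>>> servo_tool([
  [[255,0,0,0.0007,0,0,0],[255,0,0,0.0007,0,0,0],[255,0,0,0.0006,0,0,0],[255,0,0,0,0,0,0]],
])

```text
clock: 12.25
position: [581.9, 226.5, 71.1]
ee_rot: [-0.165, 0.986, -0.0, -0.0]
contact_force: [-0.1, 1.0, -0.3]
gripper_width: 8.4
grasp_force: 58.9
```

>>> servo_tool([
  [[255,0,0,0.0007,0,0,0],[255,0,0,0.0007,0,0,0],[255,0,0,0,0,0,0]],
])

```text
clock: 12.5
position: [582.2, 226.7, 70.9]
ee_rot: [-0.165, 0.986, -0.0, 0.0]
contact_force: [-1.3, -0.3, 4.7]
gripper_width: 8.5
grasp_force: 59.6
```

>>> servo_tool([
  [[255,0,0,0.0005,0,0,0],[255,0,0,0,0,0,0]],
])

```text
clock: 12.67
position: [582.2, 226.7, 70.9]
ee_rot: [-0.165, 0.986, -0.0, 0.0]
contact_force: [-2.5, -0.6, 6.6]
gripper_width: 8.9
grasp_force: 59.9
```

>>> servo_tool([
  [[255,0,0,-0.0015,0,0,0],[235,0,0,0,0,0,0],[220,0,0,0,0,0,0],[200,0,0,0,0,0,0],[170,0,0,0,0,0,0],[150,0,0,0,0,0,0],[150,0,0,0,0,0,0],[150,0,0,0,0,0,0],[150,0,0,0,0,0,0]],
])

```text
clock: 13.42
position: [582.0, 226.6, 70.9]
ee_rot: [-0.165, 0.986, 0.0, -0.0]
contact_force: [-0.4, -0.3, -1.1]
gripper_width: 34.9
grasp_force: 0.0
```

>>> servo_tool([
  [[150,0,0,-0.005,0,0,0],[150,0,0,-0.01,0,0,0],[150,0,0,-0.02,0,0,0],[100,0,0,-0.03,0,0,0],[50,0,0,-0.03,0,0,0],[0,0,0,-0.03,0,0,0],[0,0,0,-0.03,0,0,0],[0,0,0,0,0,0,0]],
])

```text
clock: 14.08
position: [585.3, 227.9, 235.1]
ee_rot: [-0.166, 0.986, 0.002, 0.007]
contact_force: [1.7, 1.2, 0.5]
gripper_width: 85.8
grasp_force: 0.0
```

Run:
```python
from h import *
import pickle
goto(504.6,-303.5,120,188)
t=cams.get_image("top");s=cams.get_image("scene")
pickle.dump((t,s),open("im1.pkl","wb"))
p=proj(s,[560,220,90]).round().astype(int);q=proj(t,[560,218,90]).round().astype(int)
o=proj(t,[504,-303,50]).round().astype(int)
cv2.imwrite("pics/m6.png",np.hstack([crop(s["frame"],p[0]-25,p[1]-30,50,60,8),crop(t["frame"],o[0]-25,o[1]-30,50,60,8)]));print(o,p)
```

```text
t 14.08 pos [585.3 227.9 235.1] yaw -160.9 F [1.7 1.2 0.5] w 85.8
shift [ 251.8 -476.   110.5] rot [ 0.17  0.87 11.09]
[494 242] [388 244]
```

View pics/m6.png

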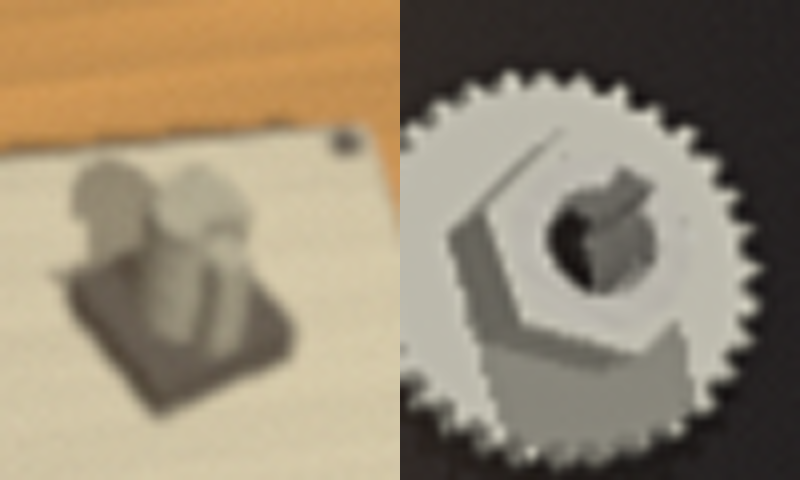

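Run:
```python
from h import *
import pickle
t,s=pickle.load(open("im1.pkl","rb"))
g=lambda u,v,z:atz(t,469+(u-400)/8,212+v/8,z)[:2]
P=[g(560,130,50),g(485,213,50),g(522,325,50),g(640,357,50)]
print(np.round(P,1))
for a,b in zip(P,P[1:]):
  d=b-a;print("edge dir",np.degrees(np.arctan2(d[1],d[0])).round(1),"len",np.linalg.norm(d).round(1),"normal mod60",(np.degrees(np.arctan2(d[1],d[0]))+90)%60)
b=g(603,242,50);k=g(634,182,50);d=k-b;print("bore",b,"keyway ang",np.degrees(np.arctan2(d[1],d[0])))
# hex centre from P1,P2,P3: circumcentre approx
A=np.array(P[1:]);M=2*(A[1:]-A[0]);print("hex c",np.linalg.solve(M,(A[1:]**2).sum(1)-(A[0]**2).sum()))
# disc: threshold mask centroid, both cams
for n,c in(("t",t),("s",s)):
  Rr=rect(c,504,-303,19,75,600);m=(Rr.min(2)>100).astype(np.uint8)
  q=cv2.findContours(m,cv2.RETR_EXTERNAL,cv2.CHAIN_APPROX_NONE)[0];q=max(q,key=cv2.contourArea)
  h=cv2.convexHull(q)[:,0];e,r=cv2.minEnclosingCircle(h);print(n,"disc c",504+(300-e[1])/4,-303+(300-e[0])/4,"r",r/4)
```

```text
[[ 534.6 -297.5]
 [ 513.2 -273.2]
 [ 481.4 -278. ]
 [ 470.  -308.4]]
edge dir 131.3 len 32.4 normal mod60 41.34926037080231
edge dir -171.2 len 32.1 normal mod60 38.7718675416568
edge dir -110.6 len 32.4 normal mod60 39.35264806643343
bore [ 502.40830872 -303.86214135] keyway ang -35.394100057688
hex c [ 501.52189633 -302.93670531]
t disc c 504.2471466064453 -301.41944885253906 r 57.51698303222656
s disc c 504.75 -302.5 r 62.95090103149414
```

>>> servo_tool([
  [[0,0.018,-0.034,0,0,0,0],[0,0.018,-0.034,0,0,0,0],[0,0.018,-0.034,0,0,0,0],[0,0.018,-0.034,0,0,0,0],[0,0.018,-0.034,0,0,0,0],[0,0.018,-0.034,0,0,0,0],[0,0.018,-0.034,0,0,0,0],[0,0.018,-0.034,0,0,0,0],[0,0.018,-0.034,0,0,0,0],[0,0.018,-0.034,0,0,0,0]],
])

```text
clock: 15.02
position: [521.2, -155.1, 225.2]
ee_rot: [-0.165, 0.986, 0.0, -0.001]
contact_force: [0.3, -0.5, -0.2]
gripper_width: 85.7
grasp_force: 0.0
```

>>> servo_tool([
  [[0,0.018,-0.034,0.01,0,0,0],[0,0.018,-0.034,0.02,0,0,0],[0,0.018,-0.034,0.02,0,0,0],[0,0.018,-0.034,0.02,0,0,0],[0,0,0,0.03,0,0,5],[0,0,0,0.02,0,0,4.5],[0,0,0,0,0,0,0],[0,0,0,0,0,0,0]],
])

```text
clock: 15.68
position: [498.4, -301.0, 107.0]
ee_rot: [-0.084, 0.996, 0.001, -0.002]
contact_force: [0.1, -0.0, 0.5]
gripper_width: 85.7
grasp_force: 0.0
```

Run:
```python
from h import *
goto(503.3,-303,17,189.5)
```

```text
t 15.68 pos [ 498.4 -301.   107. ] yaw -170.4 F [ 0.1 -0.   0.5] w 85.7
shift [-4.8 -2.9 90. ] rot [ 0.08 -0.21  0.13]
```

>>> servo_tool([
  [[0,-0.005,-0.003,0,0,0,0],[0,0,0,0.03,0,0,0],[0,0,0,0.03,0,0,0],[0,0,0,0.02,0,0,0],[0,0,0,0.01,0,0,0],[0,0,0,0,0,0,0],[0,0,0,0,0,0,0],[0,0,0,0,0,0,0]],
])

```text
clock: 16.35
position: [506.8, -303.6, 20.4]
ee_rot: [-0.084, 0.996, -0.001, 0.002]
contact_force: [0.3, 0.4, 0.0]
gripper_width: 85.6
grasp_force: 0.0
```

Run:
```python
from h import *
goto(503.3,-303,17,189.5)
```

```text
t 16.35 pos [ 506.8 -303.6   20.4] yaw -170.4 F [0.3 0.4 0. ] w 85.6
shift [3.3 1.2 3.4] rot [-0.12  0.2   0.09]
```

>>> servo_tool([
  [[0,0.001,0,0.003,0,0,0],[0,0,0,0,0,0,0],[0,0,0,0,0,0,0],[0,0,0,0,0,0,0]],
])

```text
clock: 16.68
position: [504.2, -303.5, 15.8]
ee_rot: [-0.083, 0.997, -0.0, 0.0]
contact_force: [0.5, 0.3, -0.2]
gripper_width: 85.2
grasp_force: 0.0
```

Run:
```python
from h import *
goto(503.3,-303,17,189.5)
```

```text
t 16.68 pos [ 504.2 -303.5   15.8] yaw -170.5 F [ 0.5  0.3 -0.2] w 85.2
shift [ 0.8  0.7 -1.2] rot [-0.03  0.05  0.02]
```

>>> servo_tool([
  [[40,0,0,0,0,0,0],[80,0,0,0,0,0,0],[110,0,0,0,0,0,0],[140,0,0,0,0,0,0],[255,0,0,0,0,0,0],[255,0,0,0,0,0,0],[255,0,0,0,0,0,0],[255,0,0,0,0,0,0]],
])

```text
clock: 17.35
position: [504.3, -303.6, 15.6]
ee_rot: [-0.083, 0.997, -0.0, 0.0]
contact_force: [0.2, 0.4, 3.7]
gripper_width: 55.4
grasp_force: 66.2
```

>>> servo_tool([
  [[255,0,0,-0.005,0,0,0],[255,0,0,-0.015,0,0,0],[255,0,0,-0.025,0,0,0],[255,0,0,-0.03,0,0,0],[255,0,0,-0.03,0,0,0],[255,0,0,-0.03,0,0,0],[255,0,0,-0.025,0,0,0],[255,0,0,0,0,0,0],[255,0,0,0,0,0,0]],
])

```text
clock: 18.1
position: [503.5, -302.8, 175.1]
ee_rot: [-0.083, 0.997, 0.001, 0.0]
contact_force: [-0.3, -0.8, -5.4]
gripper_width: 55.3
grasp_force: 65.6
```

Run:
```python
from h import *
goto(556.8,218.3,160,244)
```

```text
t 18.1 pos [ 503.5 -302.8  175.1] yaw -170.5 F [-0.3 -0.8 -5.4] w 55.3
shift [-138.3  505.2   15.8] rot [ 4.000e-02  8.000e-02 -5.453e+01]
```

>>> servo_tool([
  [[255,-0.008,0.03,0,0,0,0],[255,-0.01,0.036,0,0,0,0],[255,-0.01,0.036,0,0,0,0],[255,-0.01,0.036,0,0,0,0],[255,-0.01,0.036,0,0,0,0],[255,-0.01,0.036,0,0,0,0],[255,-0.01,0.036,0,0,0,0],[255,-0.01,0.036,0,0,0,0],[255,-0.01,0.036,0,0,0,0],[255,-0.01,0.036,0,0,0,0]],
])

```text
clock: 18.93
position: [539.6, 63.3, 171.8]
ee_rot: [-0.083, 0.997, -0.0, -0.004]
contact_force: [1.2, -0.0, -3.9]
gripper_width: 55.0
grasp_force: 65.9
```

>>> servo_tool([
  [[255,-0.01,0.036,0,0,0,0],[255,-0.01,0.036,0,0,0,0],[255,-0.01,0.036,0,0,0,0],[255,0,0,0,0,0,-6.8],[255,0,0,0,0,0,-6.8],[255,0,0,0,0,0,-6.8],[255,0,0,0,0,0,-6.8],[255,0,0,0,0,0,-6.8],[255,0,0,0,0,0,-6.8],[255,0,0,0,0,0,-6.8]],
])

```text
clock: 19.77
position: [551.5, 172.6, 171.3]
ee_rot: [-0.48, 0.877, 0.0, -0.004]
contact_force: [-0.8, -0.2, -4.5]
gripper_width: 55.2
grasp_force: 66.5
```

>>> servo_tool([
  [[255,0,0,0,0,0,-6.8],[255,0,0,0,0,0,0],[255,0,0,0,0,0,0]],
])

```text
clock: 20.02
position: [552.3, 172.7, 172.5]
ee_rot: [-0.528, 0.849, 0.0, -0.003]
contact_force: [-0.6, -0.8, -4.6]
gripper_width: 55.3
grasp_force: 66.4
```

Run:
```python
from h import *
goto(557,218.4,140,244)
```

```text
t 20.02 pos [552.3 172.7 172.5] yaw -116.3 F [-0.6 -0.8 -4.6] w 55.3
shift [-43.2  15.9  32.3] rot [ 0.21 -0.24 -0.29]
```

>>> servo_tool([
  [[255,-0.014,0.005,0,0,0,0],[255,-0.014,0.005,0,0,0,0],[255,-0.015,0.006,0,0,0,0],[255,0,0,0.015,0,0,0],[255,0,0,0.017,0,0,0],[255,0,0,0,0,0,0],[255,0,0,0,0,0,0],[255,0,0,0,0,0,0],[255,0,0,0,0,0,0]],
])

```text
clock: 20.77
position: [559.1, 219.8, 144.5]
ee_rot: [-0.529, 0.848, -0.0, 0.001]
contact_force: [0.4, 0.3, -4.0]
gripper_width: 55.1
grasp_force: 66.2
```

Run:
```python
from h import *
goto(557,218.4,120,244)
t=cams.get_image("top");s=cams.get_image("scene")
p=proj(s,[557,218,135]).round().astype(int);q=proj(t,[557,218,135]).round().astype(int);print(p,q)
cv2.imwrite("pics/m7.png",np.hstack([crop(s["frame"],p[0]-40,p[1]-40,80,100,5),crop(t["frame"],q[0]-40,q[1]-40,80,100,5)]))
```

```text
t 20.77 pos [559.1 219.8 144.5] yaw -116.1 F [ 0.4  0.3 -4. ] w 55.1
shift [ 2.2  1.3 24.5] rot [-0.08  0.11 -0.07]
[389 230] [249 228]
```

View pics/m7.png

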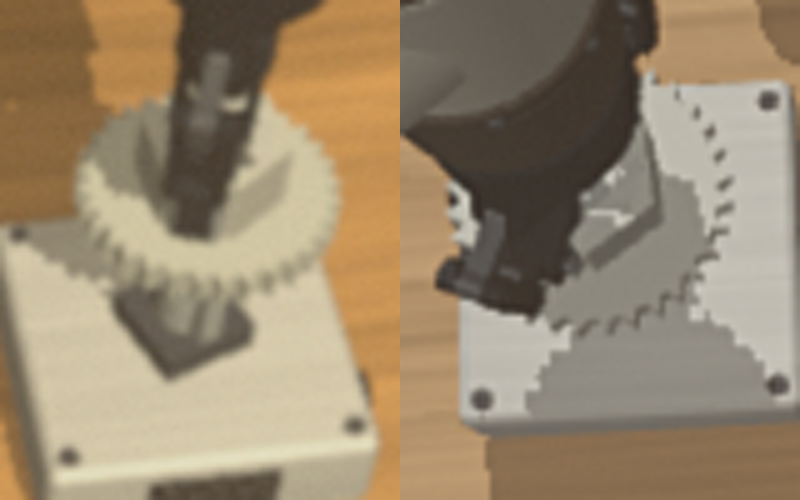

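>>> servo_tool([
  [[255,0.001,0.0005,0.008,0,0,0],[255,0,0,0.008,0,0,0],[255,0,0,0.005,0,0,0],[255,0,0,0,0,0,0],[255,0,0,0,0,0,0],[255,0,0,0,0,0,0]],
])

```text
clock: 21.37
position: [557.7, 218.4, 122.2]
ee_rot: [-0.529, 0.848, -0.0, 0.0]
contact_force: [-0.0, 0.5, -4.2]
gripper_width: 55.1
grasp_force: 66.5
```

Run:
```python
from h import *
goto(557,218.4,119,244)
```

```text
t 21.37 pos [557.7 218.4 122.2] yaw -116.1 F [-0.   0.5 -4.2] w 55.1
shift [0.3 0.6 3.2] rot [-0.02  0.   -0.08]
```

Good. Next, step down onto the shaft.

>>> servo_tool([
  [[255,0.0003,0.0003,0.002,0,0,0],[255,0,0,0.001,0,0,0],[255,0,0,0.001,0,0,0],[255,0,0,0.001,0,0,0],[255,0,0,0,0,0,0]],
])

```text
clock: 21.78
position: [556.9, 218.2, 117.1]
ee_rot: [-0.529, 0.848, 0.0, -0.0]
contact_force: [-0.2, 0.4, -4.7]
gripper_width: 55.2
grasp_force: 66.5
```

>>> servo_tool([
  [[255,0,0,0.001,0,0,0],[255,0,0,0.001,0,0,0],[255,0,0,0.001,0,0,0],[255,0,0,0,0,0,0]],
])

```text
clock: 22.12
position: [556.9, 218.2, 114.0]
ee_rot: [-0.529, 0.848, 0.0, -0.0]
contact_force: [-0.1, 0.7, -4.7]
gripper_width: 55.3
grasp_force: 66.5
```

>>> servo_tool([
  [[255,0,0,0.001,0,0,0],[255,0,0,0.001,0,0,0],[255,0,0,0,0,0,0]],
])

```text
clock: 22.37
position: [557.2, 218.3, 112.3]
ee_rot: [-0.529, 0.848, -0.0, 0.0]
contact_force: [-0.1, -0.2, -2.8]
gripper_width: 55.4
grasp_force: 66.5
```

>>> servo_tool([
  [[255,0,0,0.0007,0,0,0],[255,0,0,0.0007,0,0,0],[255,0,0,0,0,0,0]],
])

```text
clock: 22.62
position: [557.5, 218.4, 110.9]
ee_rot: [-0.529, 0.848, -0.0, 0.001]
contact_force: [1.0, -0.3, -3.9]
gripper_width: 55.4
grasp_force: 66.6
```

>>> servo_tool([
  [[255,0,0,0.0007,0,0,0],[255,0,0,0.0007,0,0,0],[255,0,0,0,0,0,0]],
])

```text
clock: 22.87
position: [557.6, 218.4, 109.6]
ee_rot: [-0.529, 0.848, -0.0, 0.001]
contact_force: [3.1, -0.2, -4.6]
gripper_width: 55.1
grasp_force: 66.6
```

>>> servo_tool([
  [[255,-0.0004,-0.0009,0,0,0,0],[255,0,0,0.0007,0,0,0],[255,0,0,0.0007,0,0,0],[255,0,0,0,0,0,0]],
])

```text
clock: 23.2
position: [557.9, 218.2, 107.8]
ee_rot: [-0.529, 0.848, 0.0, -0.0]
contact_force: [0.4, 1.1, -3.8]
gripper_width: 55.4
grasp_force: 66.6
```

>>> servo_tool([
  [[255,0,0,0.0007,0,0,0],[255,0,0,0.0007,0,0,0],[255,0,0,0,0,0,0]],
])

```text
clock: 23.45
position: [558.0, 218.2, 106.5]
ee_rot: [-0.529, 0.848, 0.0, -0.0]
contact_force: [0.8, 0.5, -5.6]
gripper_width: 54.7
grasp_force: 66.6
```

>>> servo_tool([
  [[255,0,0,0.001,0,0,0],[255,0,0,0.001,0,0,0],[255,0,0,0.001,0,0,0],[255,0,0,0,0,0,0]],
])

```text
clock: 23.78
position: [558.0, 218.2, 103.4]
ee_rot: [-0.529, 0.848, -0.0, -0.0]
contact_force: [1.6, -0.2, -4.0]
gripper_width: 55.0
grasp_force: 66.6
```

```bash
python3 -c "
from h import *
goto(558,218.2,80,244);print(arm.read_state()['wrist_torque'].round(2))"
```

```text
t 23.78 pos [558.  218.2 103.4] yaw -116.1 F [ 1.6 -0.2 -4. ] w 55.0
shift [ 0.   0.  23.4] rot [ 0.   -0.01 -0.08]
[ 0.01 -0.4  -0.05]
```

>>> servo_tool([
  [[255,-0.0002,-0.0004,0.001,0,0,0],[255,0,0,0.0015,0,0,0],[255,0,0,0.0015,0,0,0],[255,0,0,0.0015,0,0,0],[255,0,0,0.0015,0,0,0],[255,0,0,0,0,0,0]],
])

```text
clock: 24.28
position: [558.2, 218.1, 96.1]
ee_rot: [-0.529, 0.848, 0.0, -0.0]
contact_force: [-0.7, -0.5, -4.6]
gripper_width: 54.9
grasp_force: 66.7
```

>>> servo_tool([
  [[255,0,0,0.0015,0,0,0],[255,0,0,0.0015,0,0,0],[255,0,0,0.0015,0,0,0],[255,0,0,0.0015,0,0,0],[255,0,0,0,0,0,0]],
])

```text
clock: 24.7
position: [558.3, 218.1, 90.2]
ee_rot: [-0.529, 0.848, 0.0, -0.0]
contact_force: [0.4, 0.3, -4.3]
gripper_width: 55.5
grasp_force: 66.7
```

>>> servo_tool([
  [[255,0,0,0.0015,0,0,0],[255,0,0,0.0015,0,0,0],[255,0,0,0.0015,0,0,0],[255,0,0,0.0015,0,0,0],[255,0,0,0,0,0,0]],
])

```text
clock: 25.12
position: [558.3, 218.1, 84.2]
ee_rot: [-0.529, 0.848, 0.0, -0.0]
contact_force: [0.4, 0.2, -5.0]
gripper_width: 55.2
grasp_force: 66.7
```

Home is near TCP 74.6.

>>> servo_tool([
  [[255,0,0,0.0015,0,0,0],[255,0,0,0.0015,0,0,0],[255,0,0,0.0015,0,0,0],[255,0,0,0.0015,0,0,0],[255,0,0,0,0,0,0]],
])

```text
clock: 25.53
position: [558.3, 218.1, 78.2]
ee_rot: [-0.529, 0.848, 0.0, -0.0]
contact_force: [0.8, 0.3, -5.0]
gripper_width: 55.2
grasp_force: 66.7
```

>>> servo_tool([
  [[255,0,0,0.0007,0,0,0],[255,0,0,0.0007,0,0,0],[255,0,0,0.0007,0,0,0],[255,0,0,0,0,0,0]],
])

```text
clock: 25.87
position: [558.4, 218.2, 76.4]
ee_rot: [-0.529, 0.848, 0.0, -0.0]
contact_force: [-0.5, 0.1, -4.5]
gripper_width: 55.6
grasp_force: 66.7
```

>>> servo_tool([
  [[255,0,0,0.0006,0,0,0],[255,0,0,0.0006,0,0,0],[255,0,0,0,0,0,0]],
])

```text
clock: 26.12
position: [558.4, 218.2, 75.2]
ee_rot: [-0.529, 0.848, 0.0, -0.0]
contact_force: [-0.5, -0.4, -5.0]
gripper_width: 55.1
grasp_force: 66.7
```

>>> servo_tool([
  [[255,0,0,0.0006,0,0,0],[255,0,0,0.0006,0,0,0],[255,0,0,0,0,0,0]],
])

```text
clock: 26.37
position: [558.6, 218.3, 74.6]
ee_rot: [-0.529, 0.848, -0.0, 0.0]
contact_force: [-1.4, -0.0, -0.8]
gripper_width: 55.0
grasp_force: 67.0
```

>>> servo_tool([
  [[255,0,0,0.0005,0,0,0],[255,0,0,0,0,0,0]],
])

```text
clock: 26.53
position: [558.5, 218.3, 74.6]
ee_rot: [-0.529, 0.848, -0.0, 0.0]
contact_force: [-3.6, -0.9, 3.5]
gripper_width: 55.0
grasp_force: 67.4
```

>>> servo_tool([
  [[255,0,0,-0.0005,0,0,0],[255,0,0,0,0,0,0],[255,0,0,0,0,0,0],[60,0,0,0,0,0,0],[20,0,0,0,0,0,0],[0,0,0,0,0,0,0],[0,0,0,0,0,0,0],[0,0,0,0,0,0,0],[0,0,0,0,0,0,0]],
])

```text
clock: 27.28
position: [558.6, 218.3, 74.1]
ee_rot: [-0.529, 0.848, -0.0, 0.0]
contact_force: [-0.2, -0.1, -0.6]
gripper_width: 85.4
grasp_force: 0.0
```

>>> servo_tool([
  [[0,0,0,-0.005,0,0,0],[0,0,0,-0.01,0,0,0],[0,0,0,-0.02,0,0,0],[0,0,0,-0.03,0,0,0],[0,0,0,-0.03,0,0,0],[0,0,0,-0.03,0,0,0],[0,0,0,-0.03,0,0,0],[0,0,0,0,0,0,0],[0,0,0,0,0,0,0],[0,0,0,0,0,0,0]],
])

```text
clock: 28.12
position: [558.0, 218.1, 229.4]
ee_rot: [-0.529, 0.849, 0.0, 0.0]
contact_force: [-0.9, -0.5, -1.3]
gripper_width: 85.5
grasp_force: 0.0
```

Run:
```python
from h import *
t=cams.get_image("top");s=cams.get_image("scene")
p=proj(s,[557,218,90]).round().astype(int);q=proj(t,[557,218,90]).round().astype(int)
cv2.imwrite("pics/m8.png",np.hstack([crop(s["frame"],p[0]-40,p[1]-50,80,100,5),crop(t["frame"],q[0]-40,q[1]-50,80,100,5)]))
```

```text
(no output)
```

View pics/m8.png

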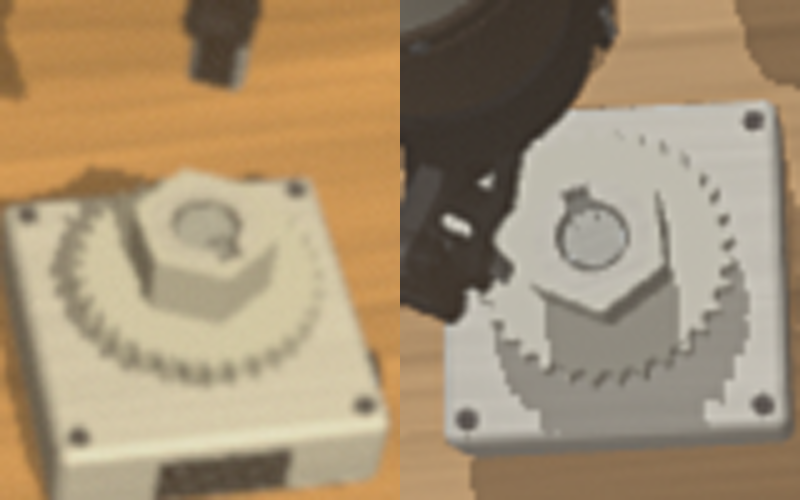

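The gear sits flat and boss up, with the shaft in its bore and the keyway on the key (top crop 605,240). The gripper is clear of everything, so I'm handing in.

```bash
python3 -c "
from bench import ticket
print(ticket.job_done())"
```

```text
the job is handed in; nothing more can be done
None
```

The key is at the bottom of its pocket and the gear is home and flat on the flange, both released; contact forces read at the end of each move stayed under about 10 N, and I handed the job in at about 28 s without being shown a verdict.

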